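Free the door of the medal case

ROBOT

A 6-joint arm with a two-finger parallel gripper is mounted at the origin on the work surface. World frame = base frame: x ahead of the robot, y to its left, z up, the work surface at z = 0. Lengths are in m, angles in rad, forces in N, time in s.
With the tool pointing down it reaches from about 0.425 to 0.925 m from the base axis. Payload 12.5 kg.
Tool frame: the origin (TCP) lies at the very end of the fingers, on their centre line; the grasp point (between the pads) lies 19 mm behind it; z points along the fingers, y is the direction in which the jaws open and shut (so a half turn about z gives the same grasp; the last joint's range is limited). The gripper opens to 85 mm and grips with 20 to 120 N. Pads are 22 mm wide; open, the fingers measure 114 mm over their backs; the gripper's body (76 mm by 85 mm) begins 54 mm behind the grasp point. The pads swing forward as they close: fully open they stand 13 mm farther back than shut.
Start: joints at [-0.106, 0.491, 1.559, -0, 1.092, -0.106], TCP at [0.625, 0, 0.231] pointing down, gripper open.
Joint ranges: [-3.1, 3.1], [-0.84, 2.19], [0.05, 2.79], [-1.13, 4.28], [0.06, 2.93], [-2.69, 2.69]. Speed limits (rad/s): [2.22, 2.22, 2.79, 3.14, 3.14, 3.14].

INTERFACE

Orientations are given as a unit quaternion [w, x, y, z].
In Python, from bench import r gives the robot as it stands.
- The arm moves only by the tool send_rows, never from a script. Its argument "increments" is a list of rows, each an object with "delta_pos": the shift along the tool's x, y, z in cm, a list of three; "roll": the turn about the tool's z in degrees. A call has 1 to 10 rows; each row shifts and turns the commanded pose from where the row before left it, along the tool's axes as they then stand; what a row does not reach is not made up. A row lasts 1/10 s, in which the tool goes at most 50 mm and 8.59 degrees, less where a joint would pass 70% of its speed; a pose out of reach is approached as far as the arm can. A call with a gripper value outside its range is refused whole. "hand" is the finger opening in cm, from 0 to 8.54, set as the call begins (left out, the last holds). The fingers move at their own pace and stop on an object; "squeeze" is the grip in N (left out, the last holds). Time passes only in rows, so rows that do not move let the fingers close. It gives the time, the measured TCP pose, the force and the opening at its end, in the units of the state.
- r.observe(): the state, without advancing time (a new reading comes with each control period).
- r.read_camera(name): name is "scene" or "side" or "wrist"; returns the picture (384x512x3 uint8, red, green, blue); there is no depth.
- r.get_calibration(name): a dict with "fx", "fy", "cx", "cy" (pixels), "pose" (4x4, takes a point from camera to world coordinates). Camera axes: x right, y down, z forward; pixel columns grow to the right and rows downward; lengths in m; the calibration is good to about 2 mm. A picture is of the moment at which its call begins: read the wrist's pose just before it. get_calibration takes no time and is no camera call; for the wrist camera it gives the pose at the moment of the call.
- r.hand_in(): hands the job in, once; it reports no verdict.
The state is a dict: "clock": time; "q": joint angles; "qvel": joint speeds; "tau": joint torques, N m; "tcp_pos": TCP position; "tool_rot": TCP orientation; "contact_force": force on the tool from outside, world axes, zero at the start; "moment": the same for the moment, N m; "grip_width": finger opening in m.
Only numpy, scipy, OpenCV 4.12 (cv2) and the standard library are available. Lean on these libraries where they do the work, as an engineer would, in place of code of your own. Each camera call takes 0.05 s, during which the arm holds its last target.

TASK

Two beech coin cases with clear doors stand on the cataloguing bench. On the one with the large medal inside, press the sprung hook down through the gap in the case's top and keep it down until the clear door has dropped open, then let the hook spring back up. Leave the case with the small groat alone, its hook unpressed and its door shut.

Things in the scene. Friction and masses are not known exactly. Their poses are not given: they have to be found in the camera images.
- medal_case: Fixed beech case holding the large medal (bronze, 60 mm, flat on a dark lined plinth under the clear rear top). 190 mm deep, 150 wide, 117 high; the front of its top is a beech rail with one gap, 48 mm front to back by 72 mm across. Origin: on the bench under the middle of the gap; x points to the door (away from the robot, within 17 degrees), y along the gap's long side, z up.
- medal_pad (a point): Centre of the top face of the hook's grey ribbed thumb pad (38 mm along x by 58 mm along y), seen in the gap of the medal's case: 12 mm below the rail's top, 105 mm above the bench at rest; moves down with the hook; axes as the case. Closed fingertips fit in the gap; nothing is above it and the door swings away from it.
- medal_hook (a joint): Travel of the hook of the case with the medal, in m: 0 at rest (up), 0.020 at its stop. Pressing it straight down takes about 3 N at first and 9 N at the stop; at 0.008 it clears the keeper on the door (press to 0.012 to 0.018). It springs back up when let go.
- medal_door (a joint): Clear door of the case with the medal, 148 mm wide, 103 mm high, on the side away from the robot, hinged at its foot, in rad: 0 shut, 1.5 dropped open, nearly flat. A spring and its weight drop it by itself, damped, in 1 to 2 s once the hook is held down.
- groat_hook (a joint): Travel of the hook of the other case, alike in all but its contents: it holds the small groat (silver, 25 mm). In m, 0 at rest. Not to be pressed.
- groat_door (a joint): Door of the case with the groat, in rad, 0 shut.

How it is judged:
By the outcome, as a careful person would: the job done as asked, in the order asked, and still so for the second after the job is handed in, with the robot touching nothing.
It also fails if it takes over 29 s, if anything falls off the work surface, if the arm or the gripper's body presses on something with over 40 N, if the wrist force passes 120 N, or if a joint passes its speed limit or range.

## Working session

There is one attempt and no reset: what is moved stays moved. The work goes in short steps, Python scripts to look and compute and a tool call to move; the robot and the scene stay as the last step left them, time stands still between calls to the robot, and variables do not carry over. Pictures are saved under pics/ and viewed, and the job is handed in when it is done.

Besides the shell and the picture viewer there is one more tool, called after ">>>" by a JSON object that holds its "fn" and its "kwargs". send_rows: Moves the arm, as the interface text tells. Its arguments: {"type":"object","properties":{"increments":{"type":"array","items":{"type":"object","properties":{"delta_pos":{"type":"array","items":{"type":"number"}},"roll":{"type":"number"}}}},"hand":{"type":"number"},"squeeze":{"type":"number"}},"required":["increments"]}

```bash
mkdir -p pics; python3 - <<'E'
from bench import r
import cv2
for n in ["scene","side","wrist"]:
    c=r.get_calibration(n);im=r.read_camera(n)
    cv2.imwrite(f"pics/{n}0.png",im[:,:,::-1])
    print(n,c)
s=r.observe();print(s)
E
```

```text
scene {'fx': 499.7043013823999, 'fy': 499.7043013823999, 'cx': 254.02849176926964, 'cy': 190.02307421761225, 'pose': array([[ 0.5933273 ,  0.61367729, -0.52092504,  1.19082587],
       [ 0.80494854, -0.45597165,  0.37966788, -0.4527679 ],
       [-0.00453349, -0.64458517, -0.76451907,  0.96106293],
       [ 0.        ,  0.        ,  0.        ,  1.        ]])}
side {'fx': 411.902280277867, 'fy': 411.902280277867, 'cx': 256.18279872258665, 'cy': 184.05062992880426, 'pose': array([[ 0.97162435,  0.15251669, -0.18078931,  0.75286726],
       [ 0.23537931, -0.54818745,  0.80255037, -0.74547479],
       [ 0.0232959 , -0.82233155, -0.56853155,  0.60952096],
       [ 0.        ,  0.        ,  0.        ,  1.        ]])}
wrist {'fx': 291.66535737994406, 'fy': 291.66535737994406, 'cx': 255.9348813102512, 'cy': 188.97366311649174, 'pose': array([[ 9.99998934e-01,  1.32762874e-03, -6.08603535e-04,
         6.24225148e-01],
       [ 1.06269214e-03, -9.47297451e-01, -3.20353570e-01,
         8.16034650e-02],
       [-1.00183918e-03,  3.20352582e-01, -9.47297852e-01,
         3.72830633e-01],
       [ 0.00000000e+00,  0.00000000e+00,  0.00000000e+00,
         1.00000000e+00]])}
{'clock': 0.15, 'q': array([-1.05627412e-01,  4.91418190e-01,  1.55931714e+00, -9.57514436e-06,
        1.09172274e+00, -1.05584110e-01]), 'qvel': array([-0.00214265, -0.00056149, -0.00216063, -0.00016434, -0.00126852,
        0.00074206]), 'tau': array([ 2.22927323e-03, -6.18710160e+01, -2.61691117e+01, -6.12520193e-05,
        3.21192107e-03,  1.30420885e-04]), 'tcp_pos': array([6.24827245e-01, 2.17257995e-05, 2.30861145e-01]), 'tool_rot': array([-3.33849784e-04,  7.07120463e-01,  7.07092967e-01, -2.75318595e-04]), 'contact_force': array([0.37903059, 0.51408918, 0.47447269]), 'moment': array([-0.03182034, -0.00342025,  0.01304526]), 'grip_width': 0.08540207445284129}
```

View pics/scene0.png

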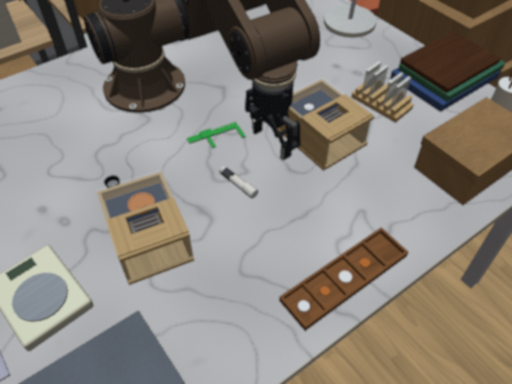

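View pics/side0.png

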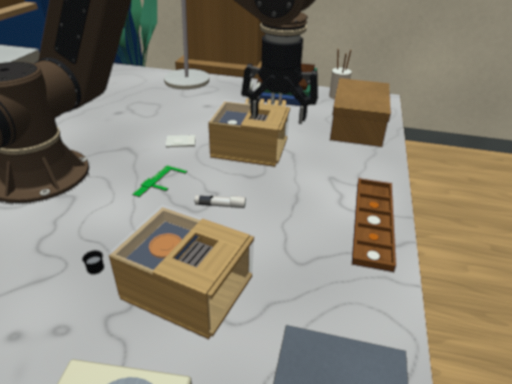

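View pics/wrist0.png

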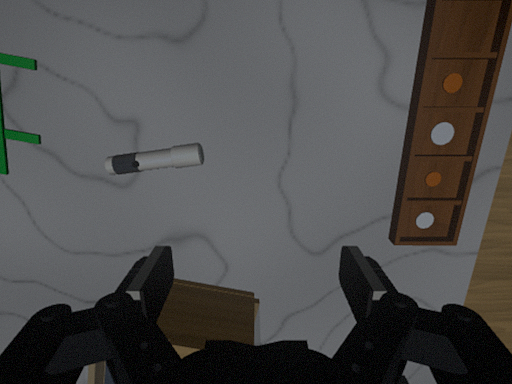

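```bash
python3 - <<'E'
import cv2
a=cv2.imread("pics/scene0.png")[165:290,85:210];b=cv2.imread("pics/side0.png")[200:340,100:265]
cv2.imwrite("pics/sc_crop.png",cv2.resize(a,None,fx=4.5,fy=4.5,interpolation=cv2.INTER_CUBIC))
cv2.imwrite("pics/si_crop.png",cv2.resize(b,None,fx=4,fy=4,interpolation=cv2.INTER_CUBIC))
E
```

```text
(no output)
```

View pics/sc_crop.png

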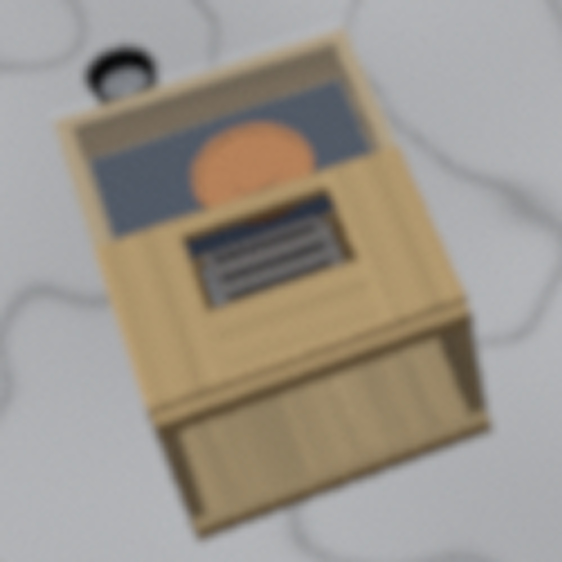

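View pics/si_crop.png

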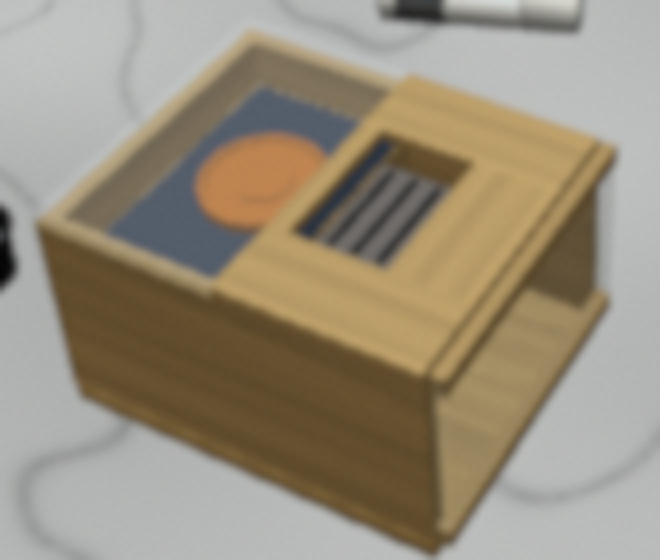

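```bash
cat > h.py <<'E'
import numpy as np
def ray(c,u,v,z):
    d=c["pose"][:3,:3]@np.array([(u-c["cx"])/c["fx"],(v-c["cy"])/c["fy"],1]);o=c["pose"][:3,3]
    return o+d*(z-o[2])/d[2]
E
python3 - <<'E'
from bench import r
from h import *
def go(n,pts,s,o,z=.117):
    c=r.get_calibration(n)
    P=np.array([ray(c,(x+.5)/s-.5+o[0],(y+.5)/s-.5+o[1],z) for x,y in pts]);return P
for n,pts,s,o in [("scene",[(185,238),(328,190),(356,258),(210,308)],4.5,(85,165)),("side",[(293,234),(383,132),(473,160),(388,268)],4,(100,200)),
 ("scene",[(58,122),(342,30),(466,302),(155,415)],4.5,(85,165)),("side",[(40,220),(252,30),(615,148),(435,372)],4,(100,200))]:
    P=go(n,pts,s,o);print(n,P.round(4).tolist(),P.mean(0).round(4))
    for i in range(4):
        d=P[(i+1)%4]-P[i];print(np.linalg.norm(d).round(4),np.degrees(np.arctan2(d[1],d[0])).round(1))
P=go("scene",[(189,175),(316,165)],4.5,(85,165),.06);print("disc",np.linalg.norm(P[0]-P[1]))
E
```

```text
scene [[0.5151, -0.2965, 0.117], [0.5299, -0.2283, 0.117], [0.5732, -0.2377, 0.117], [0.5581, -0.3057, 0.117]] [ 0.5441 -0.2671  0.117 ]
0.0698 77.7
0.0443 -12.3
0.0697 -102.5
0.0441 167.9
side [[0.5139, -0.2972, 0.117], [0.5274, -0.2278, 0.117], [0.5718, -0.2349, 0.117], [0.5585, -0.3052, 0.117]] [ 0.5429 -0.2662  0.117 ]
0.0707 79.0
0.045 -9.1
0.0716 -100.7
0.0453 169.8
scene [[0.4136, -0.3138, 0.117], [0.4434, -0.1716, 0.117], [0.6253, -0.2097, 0.117], [0.5955, -0.3521, 0.117]] [ 0.5194 -0.2618  0.117 ]
0.1453 78.2
0.1858 -11.8
0.1455 -101.8
0.1859 168.1
side [[0.4095, -0.3167, 0.117], [0.4407, -0.1747, 0.117], [0.6301, -0.211, 0.117], [0.5945, -0.3512, 0.117]] [ 0.5187 -0.2634  0.117 ]
0.1453 77.6
0.1929 -10.9
0.1446 -104.2
0.1882 169.4
disc 0.06472586123864132
```

>>> {"fn": "send_rows", "kwargs": {"hand": 0, "increments": [{"delta_pos": [-2.67,-0.81,0],"roll": 0},{"delta_pos": [-2.67,-0.81,0],"roll": 0},{"delta_pos": [-2.67,-0.81,0],"roll": 0},{"delta_pos": [-2.67,-0.81,0],"roll": 0},{"delta_pos": [-2.67,-0.81,0],"roll": 0},{"delta_pos": [-2.67,-0.81,0],"roll": 0},{"delta_pos": [-2.67,-0.81,0],"roll": 0},{"delta_pos": [-2.67,-0.81,0],"roll": 0},{"delta_pos": [-2.67,-0.81,0],"roll": 0},{"delta_pos": [-2.67,-0.81,0],"roll": 0}]}}

```text
clock: 1.15
tcp_pos: [0.5435, -0.268, 0.2311]
tool_rot: [-0.0, 0.707, 0.707, -0.0]
contact_force: [-0.0, 0.5, -0.1]
grip_width: -0.0001
```

>>> {"fn": "send_rows", "kwargs": {"increments": [{"delta_pos": [0,0,0.8],"roll": -7.85},{"delta_pos": [0,0,0.8],"roll": -7.85},{"delta_pos": [0,0,0.8],"roll": -7.85},{"delta_pos": [0,0,0.8],"roll": -7.85},{"delta_pos": [0,0,0.8],"roll": -7.85},{"delta_pos": [0,0,0.8],"roll": -7.85},{"delta_pos": [0,0,0.8],"roll": -7.85},{"delta_pos": [0,0,0.8],"roll": -7.85},{"delta_pos": [0,0,0.8],"roll": -7.85},{"delta_pos": [0,0,0.8],"roll": -7.85}]}}

```text
clock: 2.15
tcp_pos: [0.5439, -0.2669, 0.1508]
tool_rot: [-0.0, 0.097, 0.995, 0.0]
contact_force: [0.1, -0.6, 0.6]
grip_width: -0.0001
```

```bash
python3 - <<'E'
from bench import r
import cv2
from h import *
from scipy.spatial.transform import Rotation as R
for n in ["scene","side","wrist"]:
    im=r.read_camera(n)[:,:,::-1]
    cv2.imwrite(f"pics/{n}1.png",im)
    if n=="scene": A=cv2.resize(im[110:290,60:260],None,fx=2,fy=2)
    if n=="side": B=cv2.resize(im[140:320,90:290],None,fx=2,fy=2)
    if n=="wrist": cc=r.get_calibration(n);print(cc)
cv2.imwrite("pics/ab1.png",cv2.hconcat([A,B]))
s=r.observe();print(s["clock"],s["tcp_pos"],s["contact_force"],s["grip_width"],s["q"]);q=s["tool_rot"]
print(R.from_quat([q[1],q[2],q[3],q[0]]).as_matrix().round(3), np.degrees(0.2))
E
```

```text
{'fx': 291.66535737994406, 'fy': 291.66535737994406, 'cx': 255.9348813102512, 'cy': 188.97366311649174, 'pose': array([[ 2.01192449e-01,  9.28029411e-01,  3.13501214e-01,
         4.62300403e-01],
       [ 9.79551280e-01, -1.90918043e-01, -6.34790592e-02,
        -2.51314027e-01],
       [ 9.42604274e-04,  3.19862023e-01, -9.47463666e-01,
         2.92988877e-01],
       [ 0.00000000e+00,  0.00000000e+00,  0.00000000e+00,
         1.00000000e+00]])}
2.3 [ 0.54384505 -0.266881    0.15088495] [-0.81925211 -0.98826447  0.41893687] 0.000565696571615412 [-5.65221607e-01  5.52760302e-01  1.69149537e+00  6.03555039e-05
  8.98411376e-01 -1.93243907e+00]
[[-0.979  0.202 -0.001]
 [ 0.202  0.979  0.001]
 [ 0.001  0.    -1.   ]] 11.459155902616466
```

View pics/ab1.png

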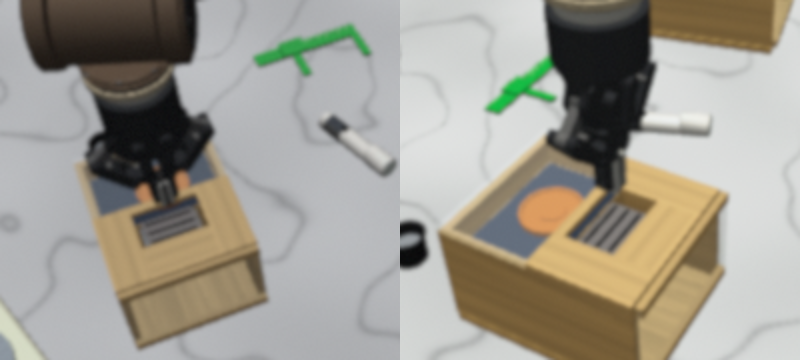

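View pics/wrist1.png

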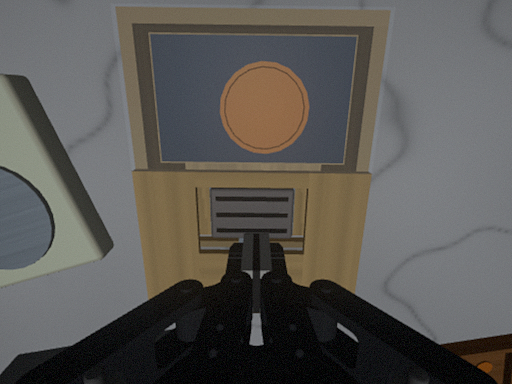

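```bash
python3 - <<'E'
from bench import r
from h import *
c=r.get_calibration("wrist")
P=np.array([ray(c,u,v,.117) for u,v in [(196,188),(307,188),(305,253),(199,253)]]);print(P,P.mean(0))
for p in ([.5439,-.2669,.117],):
    x=np.linalg.inv(c["pose"])@np.r_[p,1];print(c["fx"]*x[0]/x[2]+c["cx"],c["fy"]*x[1]/x[2]+c["cy"])
E
python3 -c "
import cv2
a=cv2.imread('pics/wrist1.png')[170:290,180:330];cv2.imwrite('pics/w1c.png',cv2.resize(a,None,fx=5,fy=5,interpolation=2))"
```

```text
[[ 0.51221109 -0.30031054  0.117     ]
 [ 0.52643882 -0.23115006  0.117     ]
 [ 0.5728727  -0.23939642  0.117     ]
 [ 0.55816377 -0.31080467  0.117     ]] [ 0.54242159 -0.27041542  0.117     ]
257.4196182041416 222.78554761696168
```

View pics/w1c.png

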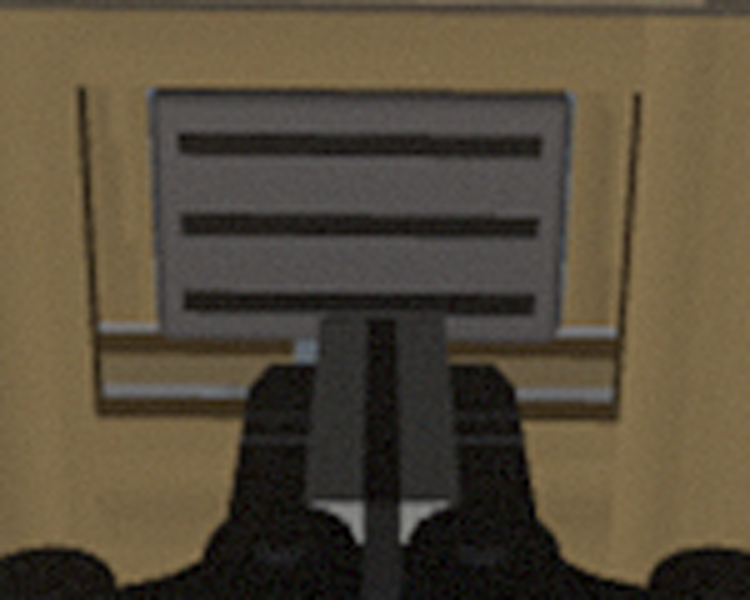

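>>> {"fn": "send_rows", "kwargs": {"increments": [{"delta_pos": [0,-0.1,1.0],"roll": 0},{"delta_pos": [0,0,1.0],"roll": 0},{"delta_pos": [0,0,1.0],"roll": 0},{"delta_pos": [0,0,0.6],"roll": 0},{"delta_pos": [0,0,0.4],"roll": 0},{"delta_pos": [0,0,0.4],"roll": 0},{"delta_pos": [0,0,0.4],"roll": 0},{"delta_pos": [0,0,0.4],"roll": 0},{"delta_pos": [0,0,0.0],"roll": 0}]}}

```text
clock: 3.2
tcp_pos: [0.544, -0.268, 0.0993]
tool_rot: [0.0, 0.1, 0.995, -0.0]
contact_force: [-0.5, 1.0, 3.7]
grip_width: 0.0
```

>>> {"fn": "send_rows", "kwargs": {"increments": [{"delta_pos": [0,0,0.3],"roll": 0},{"delta_pos": [0,0,0.3],"roll": 0},{"delta_pos": [0,0,0.35],"roll": 0},{"delta_pos": [0,0,0],"roll": 0},{"delta_pos": [0,0,0],"roll": 0},{"delta_pos": [0,0,0],"roll": 0},{"delta_pos": [0,0,0],"roll": 0},{"delta_pos": [0,0,0],"roll": 0},{"delta_pos": [0,0,0],"roll": 0},{"delta_pos": [0,0,0],"roll": 0}]}}

```text
clock: 4.2
tcp_pos: [0.544, -0.268, 0.0905]
tool_rot: [0.0, 0.1, 0.995, -0.0]
contact_force: [-1.0, 0.8, 7.2]
grip_width: -0.0003
```

>>> {"fn": "send_rows", "kwargs": {"increments": [{"delta_pos": [0,0,0],"roll": 0},{"delta_pos": [0,0,0],"roll": 0},{"delta_pos": [0,0,0],"roll": 0},{"delta_pos": [0,0,0],"roll": 0},{"delta_pos": [0,0,0],"roll": 0},{"delta_pos": [0,0,0],"roll": 0},{"delta_pos": [0,0,0],"roll": 0},{"delta_pos": [0,0,0],"roll": 0},{"delta_pos": [0,0,0],"roll": 0},{"delta_pos": [0,0,0],"roll": 0}]}}

```text
clock: 5.2
tcp_pos: [0.544, -0.268, 0.0905]
tool_rot: [0.0, 0.1, 0.995, -0.0]
contact_force: [-2.1, 0.9, 6.8]
grip_width: 0.0001
```

```bash
cat > look.py <<'E'
import sys
from bench import r
import cv2
k=sys.argv[1]
A=cv2.resize(r.read_camera("scene")[110:310,60:260,::-1],None,fx=2,fy=2)
B=cv2.resize(r.read_camera("side")[140:340,90:290,::-1],None,fx=2,fy=2)
cv2.imwrite(f"pics/ab{k}.png",cv2.hconcat([A,B]))
s=r.observe();print(s["clock"],s["tcp_pos"],s["contact_force"])
E
python3 look.py 2
```

```text
5.3 [ 0.54395342 -0.26801335  0.09051494] [-1.22960409  0.88369312  7.84814297]
```

View pics/ab2.png

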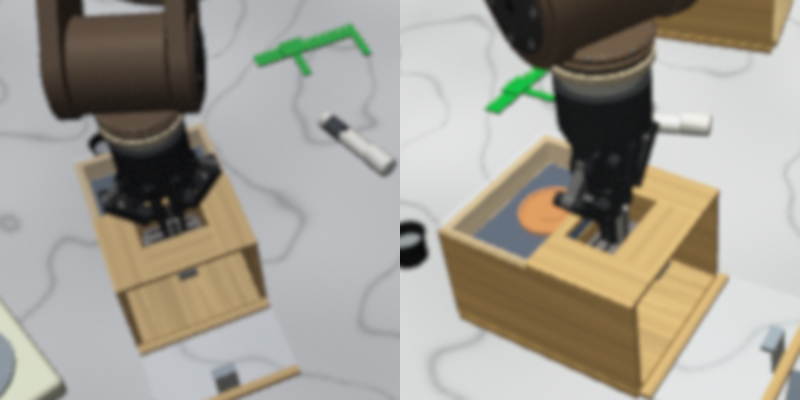

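The door now lies open in front of the case: a clear sheet with its keeper at about (228,378) on the left and (772,340) on the right. I'll hold a moment longer, then let the hook up.

>>> {"fn": "send_rows", "kwargs": {"increments": [{"delta_pos": [0,0,0],"roll": 0},{"delta_pos": [0,0,0],"roll": 0},{"delta_pos": [0,0,0],"roll": 0},{"delta_pos": [0,0,0],"roll": 0},{"delta_pos": [0,0,0],"roll": 0},{"delta_pos": [0,0,-0.5],"roll": 0},{"delta_pos": [0,0,-0.7],"roll": 0},{"delta_pos": [0,0,-1.0],"roll": 0},{"delta_pos": [0,0,-1.5],"roll": 0},{"delta_pos": [0,0,-2],"roll": 0}]}}

```text
clock: 6.3
tcp_pos: [0.5434, -0.2678, 0.1471]
tool_rot: [-0.001, 0.1, 0.995, 0.0]
contact_force: [-0.2, -0.5, 0.8]
grip_width: 0.0001
```

>>> {"fn": "send_rows", "kwargs": {"increments": [{"delta_pos": [0,0,-3],"roll": 0},{"delta_pos": [0,0,-3],"roll": 0},{"delta_pos": [0,0,-2],"roll": 0},{"delta_pos": [0,0,-1],"roll": 0},{"delta_pos": [0,0,0],"roll": 0},{"delta_pos": [0,0,0],"roll": 0},{"delta_pos": [0,0,0],"roll": 0}]}}

```text
clock: 7.0
tcp_pos: [0.5435, -0.2678, 0.2356]
tool_rot: [-0.001, 0.1, 0.995, 0.0]
contact_force: [0.1, -0.6, 0.5]
grip_width: 0.0004
```

```bash
python3 look.py 3; python3 - <<'E'
from bench import r
import cv2
cv2.imwrite("pics/side3.png",r.read_camera("side")[:,:,::-1])
E
```

```text
7.1 [ 0.54360116 -0.26784876  0.2357813 ] [-0.56558959 -0.29312498 -0.24836895]
```

View pics/ab3.png

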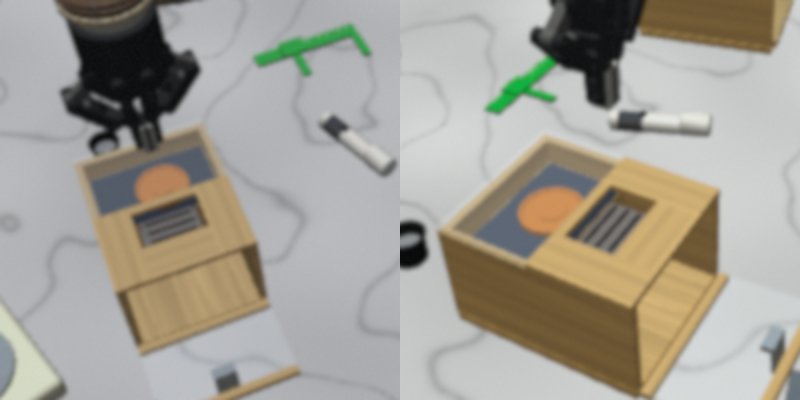

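View pics/side3.png

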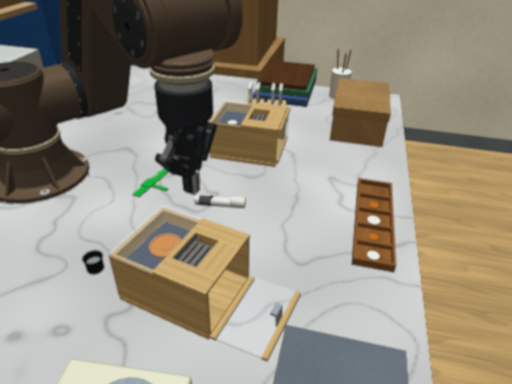

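The medal door is open and flat (side view, about 215–300, 280–355). The hook pad is back at its starting height, the groat case at about (250,130) is unchanged, and the tool is clear.

```bash
python3 -c "
from bench import r
print(r.hand_in())"
```

```text
the job is handed in; nothing more can be done
None
```

The medal case's door is open and its hook has sprung back up; I've handed the job in, at about 7 s on the robot's clock.

- **Finding the case:** I took the case with the large bronze disc as the medal's; the disc measured about 65 mm across in a rough check. The three cameras put the middle of its gap within about 4 mm of each other.
- **Pressing:** With the fingers shut and the jaws turned along the gap's long side, I pressed the pad down to about 0.0145 m of travel, going by the tip height. The force was 7–8 N. I held it there for over 2 s, until the pictures showed the door lying open, and then lifted the tool straight up.
- **Last checks:** The pictures show the door still open and flat, and the pad back at its rest height. The tool is about 12 cm above the case, with no contact force beyond sensor noise. The groat case looks untouched and shut.

No check failed. The two forces I compared read slightly below the stated spring values: 3.7 N against about 4.7 N expected part-way down, and 6.8–7.8 N near the bottom.

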